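# Release the latched call key on a pigeonhole key strip

## Task

One of the four identical call keys on the grey strip has been left latched down. With the fingertips, tap every key lightly, one after another along the row starting at the brass barrel, and only then press the latched key until its catch lets go and it springs up level with the rest. Never push a standing key right down, press no key hard, and leave the things around the strip where they are.

Things in the scene. Friction and masses are not known exactly. Their poses are not given: they have to be found in the camera images.
- panel: Grey key strip fixed on the table, 90 (x) x 320 (y) x 30 mm (z); origin at the centre of its underside, z up. Its four keys stand in a row along its y axis, on its centre line, at y = +90, +30, -30 and -90 mm. A brass lock barrel (22 mm in diameter, rising 6 mm) marks its +y end, at y = +140 mm. The strip is turned by up to about 25 degrees from one start to the next.
- cap_a: One of four identical white square key caps, 36 x 36 mm, in a black collar 46 mm square whose top is 38 mm above the table; origin at the centre of its top face, z up. Standing keys have their top 52 mm above the table; pushed, they give softly (2.5 N to start, 1 N more per mm, 9 mm of travel) and come back up. The letters do not follow the order of the row.
- cap_b: One of four identical white square key caps, 36 x 36 mm, in a black collar 46 mm square whose top is 38 mm above the table; origin at the centre of its top face, z up. The latched key's top sits 5 mm lower (47 mm) and feels solid up to about 6 N; pushed 4 mm further down (about 11 N) its catch lets go and it springs up as the finger withdraws. The letters do not follow the order of the row.
- cap_c: One of four identical white square key caps, 36 x 36 mm, in a black collar 46 mm square whose top is 38 mm above the table; origin at the centre of its top face, z up. Standing keys have their top 52 mm above the table; pushed, they give softly (2.5 N to start, 1 N more per mm, 9 mm of travel) and come back up. The letters do not follow the order of the row.
- cap_d: One of four identical white square key caps, 36 x 36 mm, in a black collar 46 mm square whose top is 38 mm above the table; origin at the centre of its top face, z up. The latched key's top sits 5 mm lower (47 mm) and feels solid up to about 6 N; pushed 4 mm further down (about 11 N) its catch lets go and it springs up as the finger withdraws. The letters do not follow the order of the row.
- jar: Bystander, loose: glass jar with a blue cap, 48 mm in diameter, 75 mm tall; origin at the centre of its underside. Leave it alone.
- grip: Bystander, loose: black tool handle lying flat, 30 x 100 x 29 mm, with a 22 mm long steel stub at its +y end; origin at the centre of its underside. Leave it alone.
- mug: Bystander, loose: blue mug, 72 mm in diameter, 85 mm tall, handle at its +y side; origin at the centre of its underside. Leave it alone.
- tape: Bystander, loose: yellow roll, 72 mm in diameter, 24 mm tall; origin at the centre of its underside. Leave it alone.
- torch: Bystander, loose: small torch lying flat along its y axis, about 110 mm long, 30 mm across its orange head; origin at the centre of its underside. Leave it alone.
- carton: Bystander, loose: cardboard carton 70 x 50 x 40 mm; origin at the centre of its underside. Leave it alone.
- sleeve: Bystander, loose: upright steel cylinder, 32 mm in diameter, 50 mm tall; origin at the centre of its underside. Leave it alone.

How it is judged:
By the outcome, as a careful person would: the job done as asked, in the order asked, and still so for the second after the job is handed in, with the robot touching nothing.
It also fails if it takes over 51 s, if anything falls off the work surface, if the arm or the gripper's body presses on something with over 40 N, if the wrist force passes 120 N, or if a joint passes its speed limit or range.

## Robot

A 6-joint arm with a two-finger parallel gripper is mounted at the origin on the work surface. World frame = base frame: x ahead of the robot, y to its left, z up, the work surface at z = 0. Lengths are in mm, angles in rad, forces in N, time in s.
With the tool pointing down it reaches from about 350 to 775 mm from the base axis. Payload 7.3 kg.
Tool frame: the origin (TCP) lies at the very end of the fingers, on their centre line; the grasp point (between the pads) lies 19 mm behind it (bot.tcp_to_grasp is the distance from the TCP to the grasp point, in mm); z points along the fingers, y is the direction in which the jaws open and shut (so a half turn about z gives the same grasp; the last joint's range is limited). The gripper opens to 92 mm and grips with 3 to 60 N. Pads are 19 mm wide; open, the fingers measure 130 mm over their backs; the gripper's body (75 mm by 190 mm) begins 47 mm behind the grasp point.
Start: joints at [0.984, 0.342, 1.524, -0, 1.275, -0.146], TCP at [223.987, 474.842, 226.741] pointing down, gripper open.
Joint ranges: [-2.53, 2.53], [-0.77, 2.02], [0.04, 2.7], [-1, 4.14], [0.28, 2.66], [-3.11, 3.11]. Speed limits (rad/s): [2.57, 2.57, 3.14, 3.14, 3.14, 3.14].

## Interface

Orientations are given as [roll, pitch, yaw] about the fixed x, y, z axes, in that order (R = Rz(yaw) Ry(pitch) Rx(roll)).
In Python, from plant import bot gives the robot as it stands. The module is installed in compiled form; this text tells all that it offers.
- The arm moves only by the tool carry_out, never from a script. Its argument "motion" is a list of rows, each a list of 5 numbers: the closure, from 0 (fully open) to 1 (shut), then the shift along the tool's x, y, z in mm, then the turn about the tool's z in degrees. In form: [[claw, dx, dy, dz, spin], ...]. A call has 1 to 10 rows; each row is the pose to reach, as a shift and turn from the pose measured when the call began, along the tool's axes at that moment; what a row does not reach only later rows make up. A row lasts 1/8 s, in which the tool goes at most 62.5 mm and 10.7 degrees, less where a joint would pass 70% of its speed; a pose out of reach is approached as far as the arm can. A call with a gripper value outside its range is refused whole. The fingers move at their own pace and stop on an object; the grip force is fixed at half the most. Time passes only in rows, so rows that repeat a pose let the fingers close. It gives the time, the measured TCP pose, the force and the opening at its end, in the units of the state.
- bot.get_obs(): the state, without advancing time (a new reading comes with each control period).
- bot.capture(name): name is "scene" or "top" or "wrist"; returns a dict with "color" (384x512x3 uint8, red, green, blue), "depth" (384x512 float32, mm along the optical axis (not along the pixel's ray), 0 where there is no reading), "K" (3x3 intrinsics, pixels), "camera_from_world" (4x4, takes a point from world to camera coordinates). Camera axes: x right, y down, z forward; pixel columns grow to the right and rows downward; lengths in mm; the calibration is good to about 2 mm. The wrist camera is an equidistant fisheye: a pixel r from the principal point sees the ray r / f radians off the axis. A picture is of the moment at which its call begins.
- bot.close_job(): hands the job in, once; it reports no verdict.
The state is a dict: "time": time; "joint_positions": joint angles; "dq": joint speeds; "tau": joint torques, N m; "tool_pos": TCP position; "tcp_rot": TCP orientation; "contact_force": force on the tool from outside, world axes, zero at the start; "moment": the same for the moment, N m; "grip_width": finger opening in mm.
Only numpy, scipy, OpenCV 4.12 (cv2) and the standard library are available. Lean on these libraries where they do the work, as an engineer would, in place of code of your own. Each camera call takes 0.05 s, during which the arm holds its last target.

## Working session

There is one attempt and no reset: what is moved stays moved. The work goes in short steps, Python scripts to look and compute and a tool call to move; the robot and the scene stay as the last step left them, time stands still between calls to the robot, and variables do not carry over. Pictures are saved under pics/ and viewed, and the job is handed in when it is done.

Besides the shell and the picture viewer there is one more tool, called after "Emit:" as a command line: name --pt "numbers of a row" for each row, then --argument value for the rest. carry_out: Moves the arm, as the interface text tells. Its arguments: {"type":"object","properties":{"motion":{"type":"array","items":{"type":"array","items":{"type":"number"}}}},"required":["motion"]}

```bash
mkdir -p pics
python3 - <<'E'
from plant import bot
import cv2,numpy as np
o=bot.get_obs();print({k:np.round(v,3) for k,v in o.items()})
for n in ["scene","top"]:
    c=bot.capture(n);cv2.imwrite(f"pics/{n}0.png",c["color"][:,:,::-1]);np.savez(f"{n}0.npz",**c)
E
```

```text
{'time': np.float64(0.0), 'joint_positions': array([ 0.984,  0.343,  1.525,  0.   ,  1.275, -0.146]), 'dq': array([-0.001,  0.001, -0.   ,  0.001,  0.001, -0.   ]), 'tau': array([-2.0000e-03, -4.3122e+01, -2.4422e+01,  7.2000e-02,  5.6000e-02,
       -0.0000e+00]), 'tool_pos': array([223.744, 474.5  , 226.059]), 'tcp_rot': array([-3.14 , -0.   ,  2.701]), 'contact_force': array([0.149, 0.614, 0.449]), 'moment': array([ 0.008,  0.056, -0.021]), 'grip_width': np.float64(91.661)}
```

View pics/top0.png

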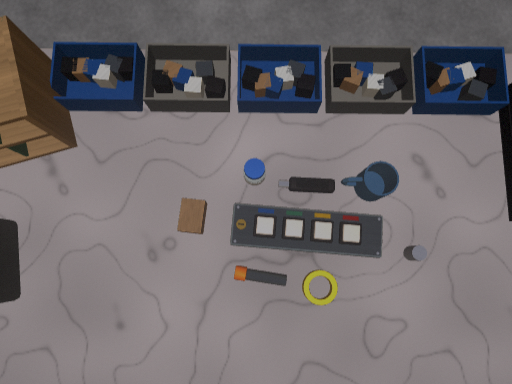

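View pics/scene0.png

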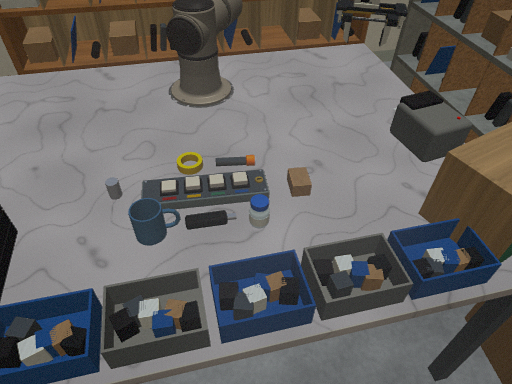

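The top view shows the barrel at about (241,224) and the keys at (265,226), (294,229), (323,231) and (351,234). Next I'll measure them.

```bash
cat > h.py <<'E'
import numpy as np
def back(c,u,v,z=None,r=2):
    K=c["K"];T=np.linalg.inv(c["camera_from_world"])
    d=np.array([(u-K[0,2])/K[0,0],(v-K[1,2])/K[1,1],1.])
    if z is None:
        p=c["depth"][int(v)-r:int(v)+r+1,int(u)-r:int(u)+r+1];s=np.median(p[p>0])
    else: s=(z-T[2,3])/(T[:3,:3]@d)[2]
    return T[:3,:3]@(d*s)+T[:3,3]
E
python3 - <<'E'
import numpy as np,cv2
from h import back
c=np.load("top0.npz");print(c["K"])
im=c["color"]
w=(im.min(2)>175).astype(np.uint8); w[:200]=0;w[250:]=0;w[:,:248]=0;w[:,370:]=0
n,l,s,ce=cv2.connectedComponentsWithStats(w)
for i in range(1,n):
    if s[i,4]>100: print(s[i],ce[i].round(1),back(c,*ce[i]).round(1),back(c,*ce[i],z=50).round(1))
for p in [(241,224),(235,206),(383,216),(379,256),(232,244),(255,170),(312,185),(376,182),(418,253),(320,288),(240,273),(265,277),(192,216),(350,182)]: print(p,back(c,*p).round(1))
im2=cv2.resize(im[150:310,170:440],None,fx=2.9,fy=2.9,interpolation=cv2.INTER_CUBIC)[:,:,::-1];cv2.imwrite("pics/topz.png",im2)
c=np.load("scene0.npz");cv2.imwrite("pics/sz.png",cv2.resize(c["color"][140:250,90:320],None,fx=3.4,fy=3.4,interpolation=cv2.INTER_CUBIC)[:,:,::-1])
for p in [(169,187),(193,183),(216,182),(240,179),(262,179)]: print(p,back(c,*p).round(1))
E
```

```text
[[396.87580513   0.         257.53131975]
 [  0.         396.87580513 191.93377159]
 [  0.           0.           1.        ]]
(241, 224) [535.3  77.6  36.2]
(235, 206) [574.   91.1  30.1]
(383, 216) [ 558.7 -233.2    1.7]
(379, 256) [ 471.6 -212.8   27.1]
(232, 244) [493.8  96.1  27.2]
(255, 170) [642.9  49.3  74.8]
(312, 185) [621.4 -73.8  28.8]
(376, 182) [ 634.  -219.7    5. ]
(418, 253) [ 478.2 -285.8   50.4]
(320, 288) [403.2 -92.    0.5]
(240, 273) [434.3  78.3  29.2]
(265, 277) [426.4  26.3  25.1]
(192, 216) [550.9 180.3  39.3]
(350, 182) [ 629.6 -157.    24.7]
(169, 187) [ 528.1 -148.4   46. ]
(193, 183) [532.1 -88.9  51. ]
(216, 182) [540.3 -32.4  50.4]
(240, 179) [543.3  28.4  51. ]
(262, 179) [537.9  87.8  33.9]
```

```bash
sleep 1
python3 - <<'E'
import numpy as np,cv2
from h import back
for nm,box in [("top0",(200,250,248,370)),("scene0",(165,205,150,255))]:
    c=np.load(nm+".npz");im=c["color"];a,b,d,e=box
    w=np.zeros(im.shape[:2],np.uint8);w[a:b,d:e]=(im[a:b,d:e].min(2)>125)
    n,l,s,ce=cv2.connectedComponentsWithStats(w)
    for i in range(1,n):
        if 50<s[i,4]<900: 
            dd=c["depth"][l==i]
            print(s[i],ce[i].round(1),back(c,*ce[i]).round(1),back(c,*ce[i],z=50).round(1))
E
```

```text
[248 200  42   7 170] [267.6 202.2] [5.87e+02 2.08e+01 2.00e-01] [580.1  22.5  50. ]
[303 200  48  11 351] [326.1 204.1] [ 5.840e+02 -1.086e+02  2.000e-01] [577.2 -99.5  50. ]
[341 200  29  14 278] [357.5 206.6] [ 5.791e+02 -1.780e+02  3.000e-01] [ 572.7 -164.9   50. ]
[256 217  18  17 268] [264.5 225.2] [532.   28.6  51.8] [532.1  28.6  50. ]
[285 219  18  18 267] [293.6 227.7] [527.4 -31.1  52.5] [527.6 -31.3  50. ]
[314 222  18  17 262] [322.6 230.1] [523.  -90.8  52.6] [523.2 -91.3  50. ]
[343 225  17  17 263] [351.2 232.9] [ 518.2 -150.7   47.6] [ 518.  -150.1   50. ]
[150 165  40  15 403] [164.3 171.5] [ 413.3 -158.8   -1.3] [ 472.4 -155.3   50. ]
[191 165  64  17 473] [227.  170.8] [447.2  11.3  -2.1] [504.6   2.3  50. ]
[209 174  15  10 126] [216.2 178.6] [527.5 -29.8  50. ] [527.6 -29.8  50. ]
[186 176  14  11 130] [192.3 181. ] [522.9 -89.6  49.7] [523.2 -89.6  50. ]
[162 180  14  11 133] [168.5 184.6] [ 518.1 -149.    45. ] [ 523.5 -148.7   50. ]
```

View pics/topz.png

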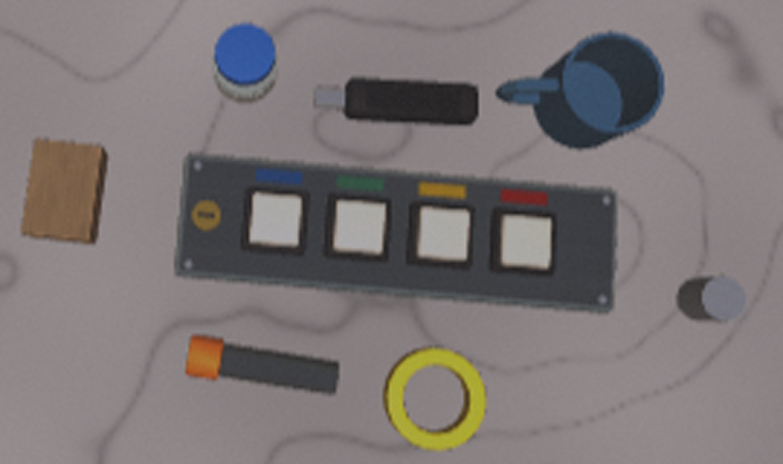

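View pics/sz.png

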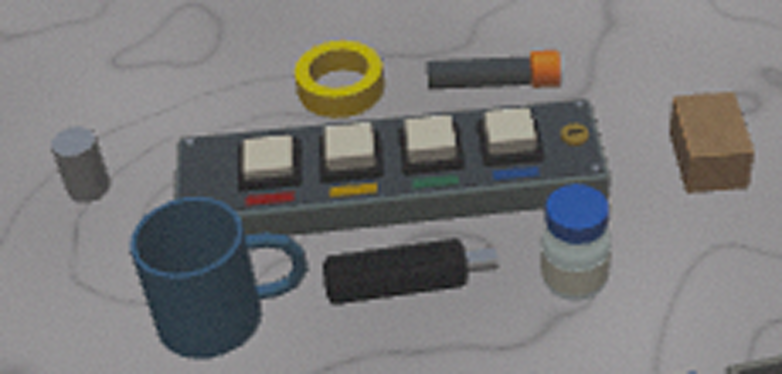

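K4, the last and furthest from the barrel, is the latched key: its top measures 47.6 against about 52 for the others. Both cameras agree to about 1–2 mm. The row direction is (-4.6,-59.8)/60 mm, so the panel yaw is about -4.4°. I'll go above K1 with the fingers shut and turned by about -21°.

Emit:
carry_out --pt "1 -25 -14 0 -2" --pt "1 -75 -43 0 -5" --pt "1 -130 -75 0 -8" --pt "1 -185 -107 0 -11" --pt "1 -240 -139 0 -14" --pt "1 -295 -171 0 -17" --pt "1 -350 -203 0 -21" --pt "1 -405 -235 0 -21" --pt "1 -450 -261 0 -21" --pt "1 -469 -272 0 -21"

```text
time: 1.35
tool_pos: [533.0, 25.7, 225.7]
tcp_rot: [-3.14, -0.001, 3.064]
contact_force: [0.4, 0.7, -0.3]
grip_width: 0.9
```

Emit:
carry_out --pt "1 0 0 0 0" --pt "1 0 0 0 0"

```text
time: 1.6
tool_pos: [532.1, 26.9, 225.5]
tcp_rot: [-3.141, -0.003, 3.065]
contact_force: [0.0, -0.6, -0.2]
grip_width: 0.6
```

Emit:
carry_out --pt "1 0 1 20 0" --pt "1 0 1 60 0" --pt "1 0 1 100 0" --pt "1 0 1 135 0" --pt "1 0 1 155 0" --pt "1 0 1 163 0" --pt "1 0 1 163 0"

```text
time: 2.48
tool_pos: [531.5, 28.7, 62.8]
tcp_rot: [-3.141, -0.003, 3.066]
contact_force: [0.1, 0.3, -0.5]
grip_width: 0.6
```

Run:
```python
from plant import bot
import cv2,numpy as np
c=bot.capture("scene");cv2.imwrite("pics/s1.png",cv2.resize(c["color"][80:250,90:320],None,fx=3.4,fy=3.4)[:,:,::-1])
o=bot.get_obs();print(o["tool_pos"],o["contact_force"],o["grip_width"])
```

```text
[531.94453981  28.43217342  63.2692706 ] [ 0.0495631  -0.45351279  0.69543158] -0.028758115328067557
```

View pics/s1.png

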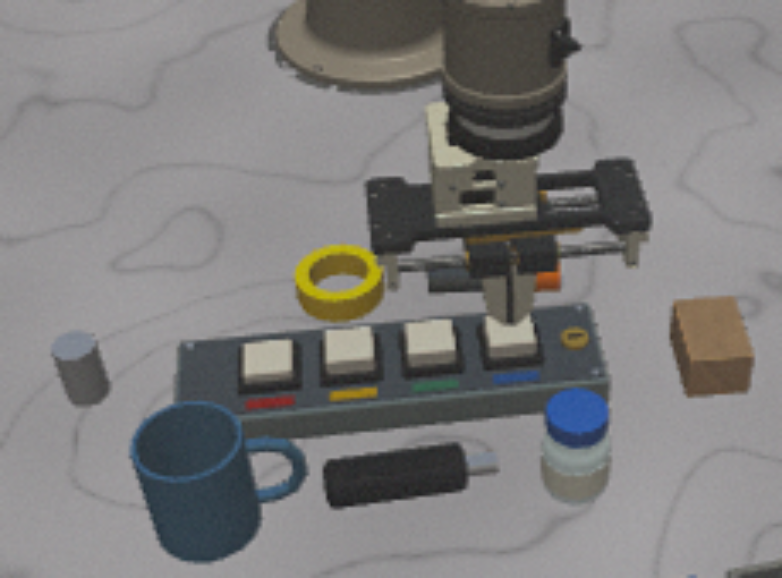

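The fingers are centred over K1, with the tips at crop (512,318). Now I'll tap it gently.

Emit:
carry_out --pt "1 0 0 5 0" --pt "1 0 0 9 0" --pt "1 0 0 11 0" --pt "1 0 0 12 0" --pt "1 0 0 12 0"

```text
time: 3.15
tool_pos: [531.9, 28.4, 51.5]
tcp_rot: [-3.141, -0.002, 3.066]
contact_force: [-1.7, 0.1, 3.5]
grip_width: 0.3
```

Emit:
carry_out --pt "1 0 0 1 0" --pt "1 0 0 1 0" --pt "1 0 0 1 0"

```text
time: 3.52
tool_pos: [531.9, 28.4, 50.6]
tcp_rot: [-3.141, -0.002, 3.066]
contact_force: [-1.9, 0.3, 4.8]
grip_width: 0.6
```

K1 is tapped at 4.8 N. Up, then across to K2.

Emit:
carry_out --pt "1 0 0 -6 0" --pt "1 0 0 -15 0" --pt "1 0 -20 -15 0" --pt "1 0 -45 -15 0" --pt "1 0 -60 -15 0" --pt "1 0 -60 -13 0" --pt "1 0 -60 -7 0" --pt "1 0 -60 -3 0" --pt "1 0 -60 -2 0" --pt "1 0 -60 -2 0"

```text
time: 4.78
tool_pos: [527.4, -31.1, 52.6]
tcp_rot: [-3.141, -0.002, 3.066]
contact_force: [1.0, 0.2, -0.6]
grip_width: 0.6
```

Emit:
carry_out --pt "1 0 0 1 0" --pt "1 0 0 2 0" --pt "1 0 0 2 0" --pt "1 0 0 2 0"

```text
time: 5.28
tool_pos: [527.6, -31.2, 50.8]
tcp_rot: [-3.141, -0.001, 3.066]
contact_force: [-1.0, -0.1, 4.7]
grip_width: 0.5
```

K2 is tapped at 4.7 N. K3 next.

Emit:
carry_out --pt "1 0 0 -6 0" --pt "1 0 0 -15 0" --pt "1 0 -20 -15 0" --pt "1 0 -45 -15 0" --pt "1 0 -60 -15 0" --pt "1 0 -60 -13 0" --pt "1 0 -60 -7 0" --pt "1 0 -60 -3 0" --pt "1 0 -60 -2 0" --pt "1 0 -60 -2 0"

```text
time: 6.52
tool_pos: [523.1, -90.7, 52.7]
tcp_rot: [-3.141, -0.001, 3.067]
contact_force: [0.2, -0.2, -0.2]
grip_width: 0.7
```

Emit:
carry_out --pt "1 0 0 1 0" --pt "1 0 0 2 0" --pt "1 0 0 2 0" --pt "1 0 0 2 0"

```text
time: 7.02
tool_pos: [523.3, -90.7, 51.0]
tcp_rot: [-3.141, -0.001, 3.067]
contact_force: [-1.1, -0.0, 4.5]
grip_width: 0.5
```

K3 is tapped at 4.5 N. K4's top is at 47, so I'll stop at about 49 and feel down from there.

Emit:
carry_out --pt "1 0 0 -6 0" --pt "1 0 0 -15 0" --pt "1 0 -20 -15 0" --pt "1 0 -45 -15 0" --pt "1 0 -60 -15 0" --pt "1 0 -60 -13 0" --pt "1 0 -60 -7 0" --pt "1 0 -60 -2 0" --pt "1 0 -60 2 0" --pt "1 0 -60 2 0"

```text
time: 8.28
tool_pos: [518.6, -150.1, 48.6]
tcp_rot: [-3.141, -0.002, 3.067]
contact_force: [0.3, 0.1, 0.6]
grip_width: 0.5
```

Emit:
carry_out --pt "1 0 0 0.5 0" --pt "1 0 0 1 0" --pt "1 0 0 1 0"

```text
time: 8.65
tool_pos: [518.6, -150.1, 47.7]
tcp_rot: [-3.141, -0.001, 3.067]
contact_force: [-0.3, 0.3, 0.4]
grip_width: 0.5
```

Emit:
carry_out --pt "1 0 0 0.3 0" --pt "1 0 0 0.5 0" --pt "1 0 0 0.5 0"

```text
time: 9.02
tool_pos: [518.7, -150.2, 47.4]
tcp_rot: [-3.141, -0.001, 3.067]
contact_force: [-0.7, 0.6, 3.0]
grip_width: 0.4
```

Emit:
carry_out --pt "1 0 0 0.2 0" --pt "1 0 0 0.2 0"

```text
time: 9.28
tool_pos: [518.7, -150.2, 47.4]
tcp_rot: [-3.141, -0.001, 3.067]
contact_force: [-0.9, 0.7, 3.9]
grip_width: 0.5
```

The K4 tap reached 3.9 N and the key stayed solid. I'll withdraw fully, then check that it's still latched.

Emit:
carry_out --pt "1 0 0 -5 0" --pt "1 0 0 -15 0" --pt "1 0 0 -30 0" --pt "1 0 0 -30 0" --pt "1 0 0 -30 0"

```text
time: 9.9
tool_pos: [518.7, -150.1, 77.5]
tcp_rot: [-3.141, -0.001, 3.067]
contact_force: [-0.3, 0.1, -0.8]
grip_width: 0.4
```

Run:
```python
from plant import bot
import cv2,numpy as np
from h import back
c=bot.capture("scene");cv2.imwrite("pics/s2.png",cv2.resize(c["color"][80:250,90:320],None,fx=3.4,fy=3.4)[:,:,::-1])
for p in [(168.5,186),(192.3,181),(216.2,178.6),(240,177)]: print(back(c,*p,r=1).round(1))
```

```text
[ 524.1 -149.3   45.8]
[524.6 -89.7  51.2]
[529.2 -30.   51.5]
[537.   29.8  51.9]
```

View pics/s2.png

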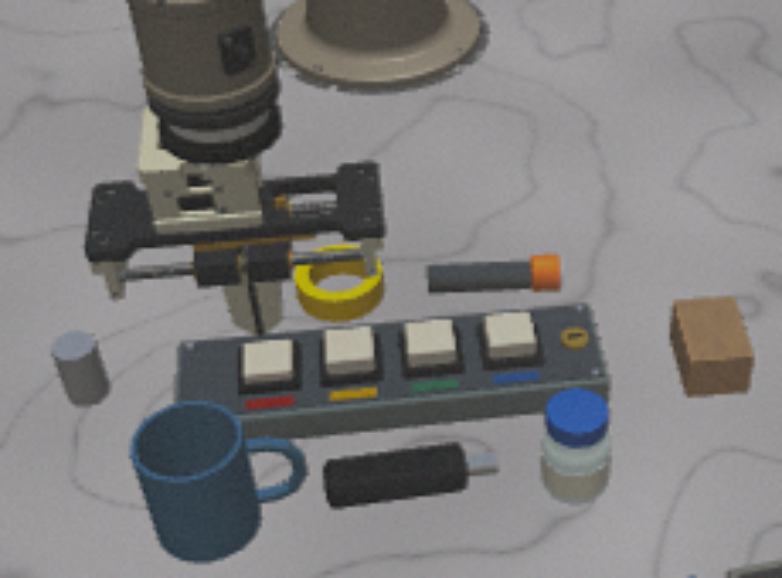

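K4 is still latched at crop (268,355) and the others are up. Now the press, felt down step by step.

Emit:
carry_out --pt "1 0 0 12 0" --pt "1 0 0 22 0" --pt "1 0 0 28 0" --pt "1 0 0 29.5 0" --pt "1 0 0 30.5 0" --pt "1 0 0 31.5 0" --pt "1 0 0 32 0" --pt "1 0 0 32 0"

```text
time: 10.95
tool_pos: [518.0, -149.8, 45.7]
tcp_rot: [-3.141, -0.002, 3.067]
contact_force: [-3.4, 1.7, 8.3]
grip_width: 0.4
```

Emit:
carry_out --pt "1 0 0 0.5 0" --pt "1 0 0 0.5 0"

```text
time: 11.2
tool_pos: [517.9, -149.8, 46.0]
tcp_rot: [-3.141, -0.002, 3.068]
contact_force: [-2.6, 1.0, 6.7]
grip_width: 0.4
```

Emit:
carry_out --pt "1 0 0 0.7 0" --pt "1 0 0 1.4 0" --pt "1 0 0 2 0" --pt "1 0 0 2 0"

```text
time: 11.7
tool_pos: [518.0, -149.8, 44.8]
tcp_rot: [-3.141, -0.002, 3.068]
contact_force: [-2.5, 1.0, 8.2]
grip_width: 0.5
```

Emit:
carry_out --pt "1 0 0 0.7 0" --pt "1 0 0 1.4 0" --pt "1 0 0 1.4 0"

```text
time: 12.08
tool_pos: [518.0, -149.8, 44.3]
tcp_rot: [-3.141, -0.002, 3.068]
contact_force: [-3.1, 1.0, 8.3]
grip_width: 0.3
```

Emit:
carry_out --pt "1 0 0 0.7 0" --pt "1 0 0 1.5 0" --pt "1 0 0 1.5 0"

```text
time: 12.45
tool_pos: [518.0, -149.8, 43.6]
tcp_rot: [-3.14, -0.001, 3.068]
contact_force: [-2.7, 1.1, 7.8]
grip_width: 0.5
```

Emit:
carry_out --pt "1 0 0 0.7 0" --pt "1 0 0 1.3 0" --pt "1 0 0 1.3 0"

```text
time: 12.82
tool_pos: [518.0, -149.9, 43.6]
tcp_rot: [-3.14, -0.001, 3.068]
contact_force: [-4.3, 2.2, 13.3]
grip_width: 0.3
```

The key has bottomed out: 13 N with no further travel, 3.8 mm below where I first touched it. I'll withdraw and look.

Emit:
carry_out --pt "1 0 0 -3 0" --pt "1 0 0 -8 0" --pt "1 0 0 -20 0" --pt "1 0 0 -35 0" --pt "1 0 0 -35 0" --pt "1 0 0 -35 0"

```text
time: 13.58
tool_pos: [517.9, -149.8, 78.6]
tcp_rot: [-3.14, -0.001, 3.068]
contact_force: [0.7, -0.2, -0.5]
grip_width: 0.6
```

Run:
```python
from plant import bot
import cv2,numpy as np
from h import back
c=bot.capture("scene");cv2.imwrite("pics/s3.png",cv2.resize(c["color"][80:250,90:320],None,fx=3.4,fy=3.4)[:,:,::-1])
for p in [(168.5,185),(192.3,181),(216.2,178.6),(240,177)]: print(back(c,*p,r=1).round(1))
```

```text
[ 526.  -148.7   51. ]
[524.7 -89.7  51.3]
[527.5 -29.8  49.8]
[534.7  30.3  49.8]
```

View pics/s3.png

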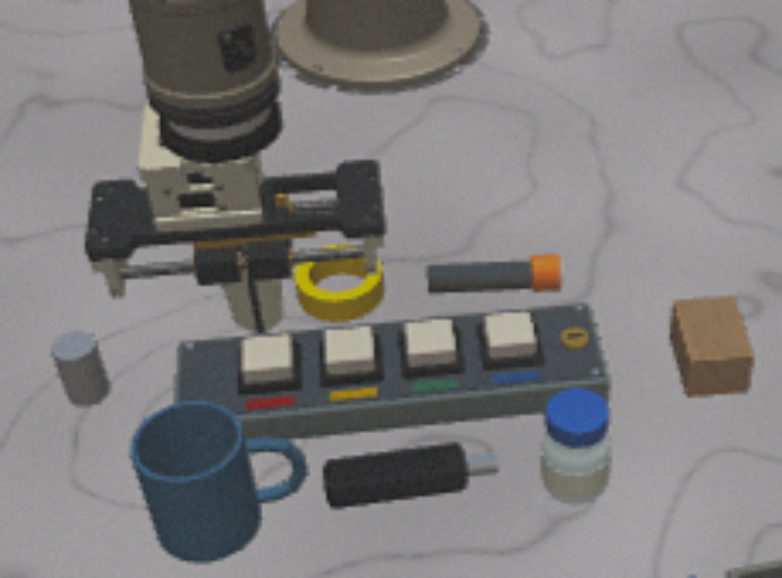

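K4 at crop (268,350) is now level with the others: it measures 51, up from 46. Nothing else has moved and the robot is clear, so I'm handing the job in.

```bash
python3 -c "
from plant import bot
print(bot.close_job())"
```

```text
the job is handed in; nothing more can be done
None
```

The latched key has been released and now stands level with the other three. It was the one furthest from the brass barrel.

- **Taps:** I tapped all four keys in order from the barrel, at about 4.8, 4.7, 4.5 and 3.9 N. I then backed off and confirmed the fourth key was still latched.
- **Release press:** I pressed the fourth key down about 4 mm. It bottomed out at a last reading of 13.3 N, slightly above the stated 11 N. Before that the force sat at about 8 N, lower than I expected.
- **Final check:** The last camera picture measured the fourth key's top at 51 mm, up from about 46 mm, and the others at 50–51 mm. The surrounding objects looked unmoved by eye; I did not re-measure them. The tool was clear of everything at 79 mm height, at about 13.6 s.

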